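Pack the staining caddy

ROBOT

A 6-joint arm with a two-finger parallel gripper is mounted at the origin on a cart in front of the work surface, level with it; the furniture and walls round the work are solid. World frame = base frame: x ahead of the robot, y to its left, z up, the work surface at z = 0. Lengths are in mm, angles in rad, forces in N, time in s.
With the tool pointing down it reaches from about 350 to 975 mm from the base axis. Payload 7.1 kg.
Tool frame: the origin (TCP) lies midway between the tips of the shut fingers; the grasp point (between the pads) lies 19 mm behind it (ctrl.hold_point_z is the distance from the TCP to the grasp point, in mm); x points along the fingers, y is the direction in which the jaws open and shut, and the axes are right-handed (so a half turn about x gives the same grasp; the last joint's range is limited). The gripper opens to 88 mm and grips with 3 to 60 N. Pads are 20 mm wide; open, the fingers measure 115 mm over their backs; the gripper's body (75 mm by 178 mm) begins 61 mm behind the grasp point.
Start: joints at [1.257, 0.423, 1.63, -0, 1.089, -0.019], TCP at [181.561, 598.03, 222.675] pointing down, gripper open.
Joint ranges: [-3, 3], [-0.9, 2.11], [0.09, 2.58], [-1.31, 4.45], [0.11, 2.69], [-2.54, 2.54]. Speed limits (rad/s): [2.39, 2.39, 3.01, 3.14, 3.14, 3.14].

INTERFACE

Orientations are given as a rotation vector (axis times angle).
In Python, from workcell import ctrl, get_image, calibration gives the robot as it stands.
- The arm moves only by the tool move_arm, never from a script. Its argument "rows" is a list of rows, each a list of 5 numbers: the shift along the world's x, y, z in mm, then the turn about the world's z in rad, then the closure, from -1 (fully open) to 1 (shut). In form: [[tx, ty, tz, roll, jaw], ...]. A call has 1 to 12 rows; each row is the pose to reach, as a shift and turn from the pose measured when the call began; what a row does not reach only later rows make up. A row lasts 1/8 s, in which the tool goes at most 62.5 mm and 10.7 degrees, less where a joint would pass 70% of its speed; a pose out of reach is approached as far as the arm can. A call with a gripper value outside its range is refused whole. The fingers move at their own pace and stop on an object; the grip force is fixed at half the most. Time passes only in rows, so rows that repeat a pose let the fingers close. It gives the time, the measured TCP pose, the force and the opening at its end, in the units of the state.
- ctrl.get_obs(): the state, without advancing time (a new reading comes with each control period).
- get_image(name): name is "scene" or "top" or "wrist"; returns the picture (400x640x3 uint8, blue, green, red); there is no depth.
- calibration(name): a dict with "fx", "fy", "cx", "cy" (pixels), "view" (4x4, takes a point from world to camera coordinates); the wrist camera has in their place "T_tool_cam" (4x4, takes a point from camera to tool coordinates, whose origin is the TCP and whose axes are the tool frame's). Camera axes: x right, y up, looking along -z (the intrinsics and any distortion apply to the point x, -y, -z); pixel columns grow to the right and rows downward; lengths in mm; the calibration is good to about 2 mm. A picture is of the moment at which its call begins: read the wrist's pose just before it. calibration takes no time and is no camera call.
- ctrl.close_job(): hands the job in, once; it reports no verdict.
The state is a dict: "t": time; "qpos": joint angles; "qvel": joint speeds; "joint_torque": joint torques, N m; "ee_pos": TCP position; "orientation": TCP orientation; "ft_force": force on the tool from outside, world axes, zero at the start; "moment": the same for the moment, N m; "width": finger opening in mm.
Only numpy, scipy, OpenCV 4.12 (cv2) and the standard library are available. Lean on these libraries where they do the work, as an engineer would, in place of code of your own. Each camera call takes 0.05 s, during which the arm holds its last target.

TASK

Pack the bench caddy: stand the two small amber bottles in its two round wells and the two small clear sample boxes in its two rectangular pockets, one in each, fully down on the floor of the holder. Keep them upright on the way, and leave the taller amber bottle and the large pipette-tip box where they stand.

Things in the scene. Friction and masses are not known exactly. Their poses are not given: they have to be found in the camera images.
- small_bottle_1: Small amber screw-cap bottle, round, one of two. Stands upright on the bench. 46 mm diameter, narrowing from about 75 mm height to a pale cap 35 mm wide at heights 80 to 95 mm (total 95 mm). Origin: centre of its underside; z up along the bottle. About 110 g. Its twin is alike and interchangeable.
- sample_box_1: Small clear sample box with a pale fixed lid, one of two. Body 50 mm (own x) by 72 mm (own y), up to height 52 mm; lid 55 mm (x) by 77 mm (y), heights 53 to 64 mm. Stands upright on the bench; grasp it at the lid across own x. Origin: centre of its underside; z up. About 80 g. Its twin is alike and interchangeable.
- small_bottle_2: Small amber screw-cap bottle, round, the other of two. Stands upright on the bench. 46 mm diameter, narrowing from about 75 mm height to a pale cap 35 mm wide at heights 80 to 95 mm (total 95 mm). Origin: centre of its underside; z up along the bottle. About 110 g. Its twin is alike and interchangeable.
- sample_box_2: Small clear sample box with a pale fixed lid, the other of two. Body 50 mm (own x) by 72 mm (own y), up to height 52 mm; lid 55 mm (x) by 77 mm (y), heights 53 to 64 mm. Stands upright on the bench; grasp it at the lid across own x. Origin: centre of its underside; z up. About 80 g. Its twin is alike and interchangeable.
- round_well_1: Fixed white plate, 97 x 97 mm, with a round well, one of two, in one quarter (which one varies) of a fixed grey square caddy (206 mm square, walls 26 mm high, four plates 98 mm apart). Well: inside diameter 62 mm, wall 3 mm, rim 21 mm and inner floor 3 mm above the origin. Origin: centre of the plate's underside, on the well's axis, 4 mm above the bench; z up.
- box_pocket_1: Fixed white plate, 97 x 97 mm, with a rectangular pocket, one of two, in another quarter of the caddy. Pocket: inside 66 mm (own x) by 88 mm (own y), wall 3 mm, rim 21 mm and inner floor 3 mm above the origin. A box's long side goes along own y, either way round. The two pockets are a quarter turn apart. Origin: centre of the underside, 4 mm above the bench; z up.
- round_well_2: Fixed white plate, 97 x 97 mm, with a round well, one of two, in one quarter (which one varies) of a fixed grey square caddy (206 mm square, walls 26 mm high, four plates 98 mm apart). Well: inside diameter 62 mm, wall 3 mm, rim 21 mm and inner floor 3 mm above the origin. Origin: centre of the plate's underside, on the well's axis, 4 mm above the bench; z up.
- box_pocket_2: Fixed white plate, 97 x 97 mm, with a rectangular pocket, one of two, in another quarter of the caddy. Pocket: inside 66 mm (own x) by 88 mm (own y), wall 3 mm, rim 21 mm and inner floor 3 mm above the origin. A box's long side goes along own y, either way round. The two pockets are a quarter turn apart. Origin: centre of the underside, 4 mm above the bench; z up.
- tall_bottle: Look-alike that stays: the taller and thicker amber screw-cap bottle with a red cap, 58 mm diameter, 125 mm high, loose. Origin: centre of its underside; z up.
- tip_box: Look-alike that stays: the large white pipette-tip box with a clear lid, 96 x 124 x 71 mm, loose. Origin: centre of its underside; z up.

How it is judged:
By the outcome, as a careful person would: the job done as asked, in the order asked, and still so for the second after the job is handed in, with the robot touching nothing.
It also fails if it takes over 133 s, if anything falls off the work surface, if the arm or the gripper's body presses on something with over 40 N, if the wrist force passes 120 N, or if a joint passes its speed limit or range.

## Working session

There is one attempt and no reset: what is moved stays moved. The work goes in short steps, Python scripts to look and compute and a tool call to move; the robot and the scene stay as the last step left them, time stands still between calls to the robot, and variables do not carry over. Pictures are saved under pics/ and viewed, and the job is handed in when it is done.

Besides the shell and the picture viewer there is one more tool, called after "Call:" as name([rows], argument=value, ...), one row to a line, values as JSON. move_arm: Moves the arm, as the interface text tells. Its arguments: {"type":"object","properties":{"rows":{"type":"array"}},"required":["rows"]}

```bash
ls; mkdir -p pics; python3 - <<'E'
from workcell import ctrl, get_image, calibration
import cv2, numpy as np
np.set_printoptions(precision=4,suppress=True)
for n in("scene","top","wrist"):
    cv2.imwrite(f"pics/{n}0.png",get_image(n)); print(n,calibration(n))
print(ctrl.get_obs())
E
```

```text
pics
scene {'fx': 465.26598713236393, 'fy': 465.26598713236393, 'cx': 321.878888395213, 'cy': 194.5792218692841, 'view': array([[    0.5834,    -0.812 ,    -0.0154,  -329.1105],
       [    0.5638,     0.3912,     0.7274,  -288.3305],
       [   -0.5847,    -0.4331,     0.686 , -1184.8338],
       [    0.    ,     0.    ,     0.    ,     1.    ]])}
top {'fx': 404.16609445180586, 'fy': 404.16609445180586, 'cx': 321.43040742586766, 'cy': 198.96853650734343, 'view': array([[   -0.0015,    -1.    ,     0.0031,   -41.965 ],
       [    0.9786,    -0.0008,     0.2059,  -517.6385],
       [   -0.2059,     0.0033,     0.9786, -1151.732 ],
       [    0.    ,     0.    ,     0.    ,     1.    ]])}
wrist {'fx': 281.8538442792836, 'fy': 281.8538442792836, 'cx': 323.5299175000329, 'cy': 204.14318395633126, 'T_tool_cam': array([[  -0.0006,    0.2606,   -0.9654, -163.9553],
       [   1.    ,    0.0006,   -0.0005,    0.6568],
       [   0.0005,   -0.9654,   -0.2606,  -69.1762],
       [   0.    ,    0.    ,    0.    ,    1.    ]])}
{'t': 0.15, 'qpos': array([ 1.257 ,  0.4237,  1.6305, -0.    ,  1.0886, -0.019 ]), 'qvel': array([-0.0007, -0.0023, -0.0012,  0.002 , -0.0004,  0.0006]), 'joint_torque': array([ -0.    , -54.4984, -27.3919,   0.0644,   0.0205,  -0.0001]), 'ee_pos': array([181.4725, 597.6409, 222.0874]), 'orientation': array([ 0.2305,  1.5586, -0.2323]), 'ft_force': array([-0.1981,  0.1731,  0.6999]), 'moment': array([-0.0524, -0.003 ,  0.0282]), 'width': 87.997291638428}
```

View pics/top0.png

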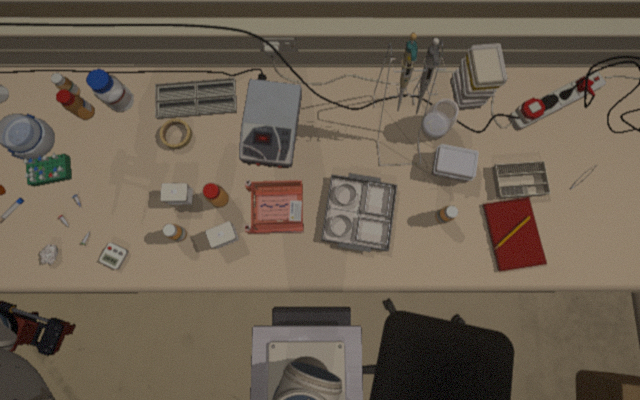

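View pics/scene0.png

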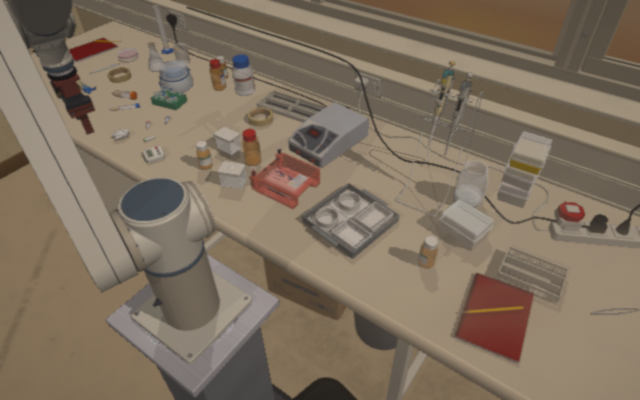

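View pics/wrist0.png

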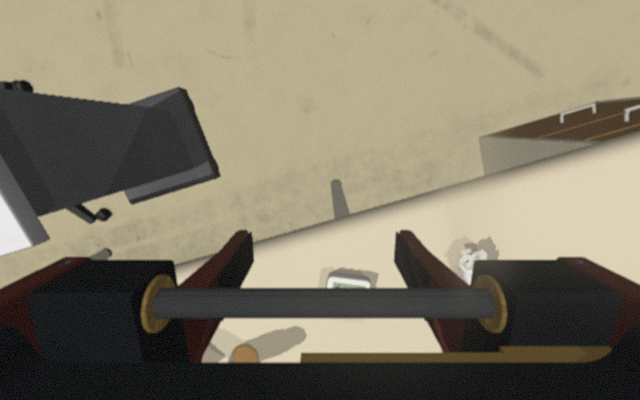

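Top view: small bottles at about (173,233) and (448,213). Boxes are at (176,194) and (218,236), the red-capped tall bottle at (215,195), the caddy around (359,212) and the tip box at (455,160). I'll enlarge these areas.

```bash
python3 - <<'E'
import cv2
im=cv2.imread("pics/top0.png")
def crop(x0,y0,w,h,s,n):
    c=cv2.resize(im[y0:y0+h,x0:x0+w],None,fx=s,fy=s,interpolation=cv2.INTER_CUBIC)
    for x in range(x0-x0%10+10,x0+w,10): 
        cv2.line(c,((x-x0)*s,0),((x-x0)*s,6),(0,0,255),1); cv2.putText(c,str(x),((x-x0)*s-10,16),0,0.35,(0,0,255),1)
    for y in range(y0-y0%10+10,y0+h,10): 
        cv2.line(c,(0,(y-y0)*s),(6,(y-y0)*s),(0,0,255),1); cv2.putText(c,str(y),(8,(y-y0)*s+4),0,0.35,(0,0,255),1)
    cv2.imwrite(n,c)
crop(140,172,100,84,7,"pics/c1.png")
crop(315,170,90,85,7,"pics/c2.png")
crop(425,140,60,90,6,"pics/c3.png")
E
```

```text
(no output)
```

View pics/c1.png

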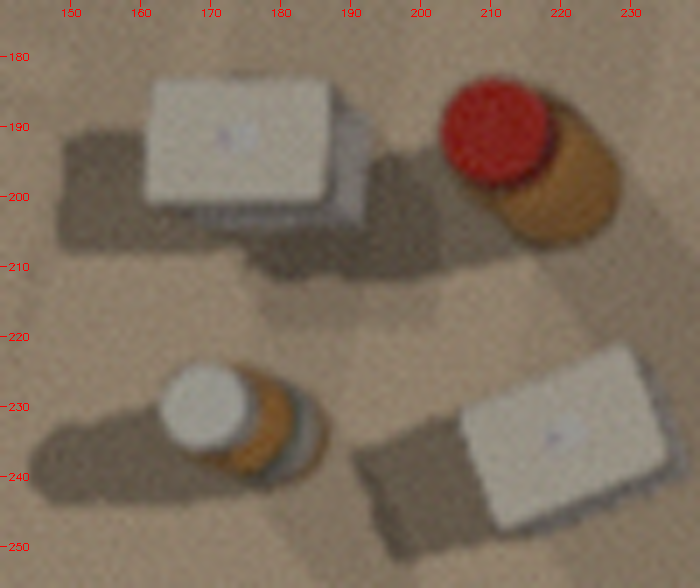

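View pics/c2.png

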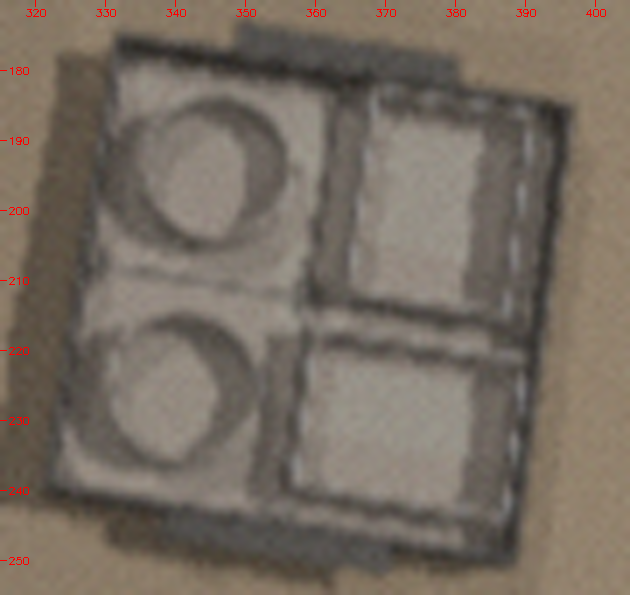

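View pics/c3.png

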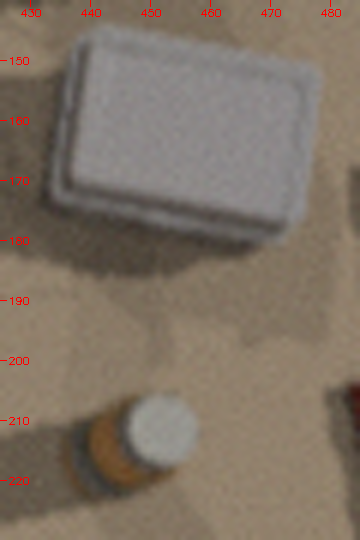

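```bash
cat > h.py <<'E'
from workcell import ctrl, get_image, calibration
import cv2, numpy as np
np.set_printoptions(precision=2,suppress=True)
def back(cal,px,z,V=None):
    V=cal["view"] if V is None else V
    R,t=V[:3,:3],V[:3,3]; c=-R.T@t
    d=R.T@np.array([(px[0]-cal["cx"])/cal["fx"],-(px[1]-cal["cy"])/cal["fy"],-1])
    return c+d*(z-c[2])/d[2]
def proj(cal,P,V=None):
    V=cal["view"] if V is None else V
    p=V[:3,:3]@np.asarray(P,float)+V[:3,3]
    return np.array([cal["cx"]+cal["fx"]*p[0]/-p[2],cal["cy"]+cal["fy"]*p[1]/p[2]])
def wristview(obs):
    T=np.eye(4);T[:3,:3]=cv2.Rodrigues(np.array(obs["orientation"],float))[0];T[:3,3]=obs["ee_pos"]
    return np.linalg.inv(T@calibration("wrist")["T_tool_cam"])
def crop(im,x0,y0,w,h,s,n):
    c=cv2.resize(im[y0:y0+h,x0:x0+w],None,fx=s,fy=s,interpolation=cv2.INTER_CUBIC)
    for x in range(x0-x0%10+10,x0+w,10): 
        cv2.line(c,((x-x0)*s,0),((x-x0)*s,6),(0,0,255),1); cv2.putText(c,str(x),((x-x0)*s-10,16),0,0.35,(0,0,255),1)
    for y in range(y0-y0%10+10,y0+h,10): 
        cv2.line(c,(0,(y-y0)*s),(6,(y-y0)*s),(0,0,255),1); cv2.putText(c,str(y),(8,(y-y0)*s+4),0,0.35,(0,0,255),1)
    cv2.imwrite(n,c)
E
python3 - <<'E'
from h import *
cal=calibration("top")
print(list(cal))
for n,p,z in [("b1cap",(169,230.3),95),("b2cap",(451.8,211.3),95),("tallcap",(211,191),125)]: print(n,back(cal,p,z))
def quad(n,ps,z):
    P=np.array([back(cal,p,z)[:2] for p in ps]); e=np.roll(P,-1,0)-P
    print(n,"ctr",P.mean(0),"len",np.linalg.norm(e,axis=1),"ang",np.degrees(np.arctan2(e[:,1],e[:,0])))
quad("boxA",[(161.5,183.5),(187,183),(186.5,201),(160.5,201)],64)
quad("boxB",[(206,230.5),(229.5,221.3),(235.5,237.5),(212,247.5)],64)
quad("caddy",[(331.5,175.5),(396.5,185),(388,250.5),(322,240)],26)
quad("tip",[(438,145),(478,151),(472,180),(434,174)],71)
for n,p in [("w1",(343,194.5)),("w2",(338.5,225.5))]: print(n,back(cal,p,25))
for n,p in [("w1",(341.8,194.5)),("w2",(338.5,227))]: print(n,"floor",back(cal,p,7))
quad("pk1",[(368,184),(390.5,188),(386.5,217),(361,212)],25)
quad("pk2",[(360,217),(390,221),(387,244),(356,240)],25)
o=ctrl.get_obs();R=cv2.Rodrigues(o["orientation"])[0];print(R)
E
```

```text
['fx', 'fy', 'cx', 'cy', 'view']
b1cap [418.7  389.05  95.  ]
b2cap [ 472.56 -415.72   95.  ]
tallcap [525.8  268.25 125.  ]
boxA ctr [536.69 394.91] len [75.77 54.79 76.64 53.21] ang [ -88.88 -177.71   89.95    1.4 ]
boxB ctr [411.36 249.77] len [72.26 51.3  72.44 53.23] ang [ -68.1  -157.63  113.43   22.19]
caddy ctr [ 482.38 -158.09] len [202.17 203.33 198.83 201.69] ang [-98.64 170.58  80.89  -8.47]
tip ctr [ 625.83 -444.88] len [121.23  93.79 113.5   92.56] ang [-99.06 164.41  80.6  -10.88]
w1 [ 537.61 -108.76   25.  ]
w2 [441.89 -94.    25.  ]
w1 floor [ 541.61 -106.08    7.  ]
w2 floor [439.84 -94.78   7.  ]
pk1 ctr [ 519.88 -210.95] len [70.07 91.59 78.47 90.64] ang [-100.46  170.3    78.65  -15.01]
pk2 ctr [ 426.83 -198.39] len [91.3  70.36 93.2  70.97] ang [-97.76 170.6   82.56 -10.92]
[[-0.    0.29  0.96]
 [-0.    0.96 -0.29]
 [-1.   -0.   -0.  ]]
```

Sizes and heights agree with the given dimensions to within pixel error: lids about 76x54, caddy about 202, tip box about 121x93. I'll move above bottle 1 and check it with the wrist camera.

Call:
move_arm([
  [60, -52, 0, 0.03, -1],
  [120, -104, 0, 0.06, -1],
  [178, -156, 0, 0.09, -1],
  [238, -209, 0, 0.12, -1],
  [238, -209, 0, 0.12, -1],
  [238, -209, 0, 0.12, -1],
  [238, -209, 0, 0.12, -1],
  [238, -209, 0, 0.12, -1],
])

```text
t: 1.15
ee_pos: [418.3, 389.6, 222.0]
orientation: [0.135, 1.567, -0.137]
ft_force: [0.0, 0.3, -0.5]
width: 88.2
```

```bash
python3 - <<'E'
from h import *
o=ctrl.get_obs();V=wristview(o);im=get_image("wrist");cv2.imwrite("pics/w1.png",im)
cal=calibration("wrist")
print(o["ee_pos"],o["qpos"])
for P in [(418.7,389,95),(418.7,389,0),(536.7,394.9,64),(411.4,249.8,64)]: print(P,proj(cal,P,V))
E
```

```text
[418.34 389.59 221.96] [ 0.73  0.35  1.75 -0.    1.05 -0.67]
(418.7, 389, 95) [322.66 196.02]
(418.7, 389, 0) [322.92 180.09]
(536.7, 394.9, 64) [343.4 278.4]
(411.4, 249.8, 64) [205.81 203.78]
```

View pics/w1.png

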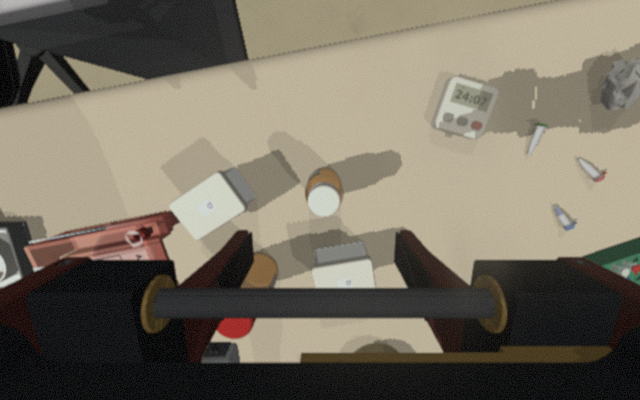

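The wrist view shows the bottle 1 cap centred at about (324,199.5), against a prediction of (322.7,196). The box B lid is at about (209,205). I'll turn these into positions.

```bash
python3 - <<'E'
from h import *
o=ctrl.get_obs();V=wristview(o);cal=calibration("wrist");im=cv2.imread("pics/w1.png")
crop(im,160,150,200,110,4,"pics/w1c.png")
for n,p,z in [("cap",(324,199.5),95),("B",(209,205.5),64)]:
    print(n,back(cal,p,z,V))
R=cv2.Rodrigues(o["orientation"])[0];print(np.degrees(np.arctan2(R[1,1],R[0,1])),R[:,0])
E
```

```text
cap [422.68 389.88  95.  ]
B [414.13 253.05  64.  ]
80.09945258793249 [-0. -0. -1.]
```

View pics/w1c.png

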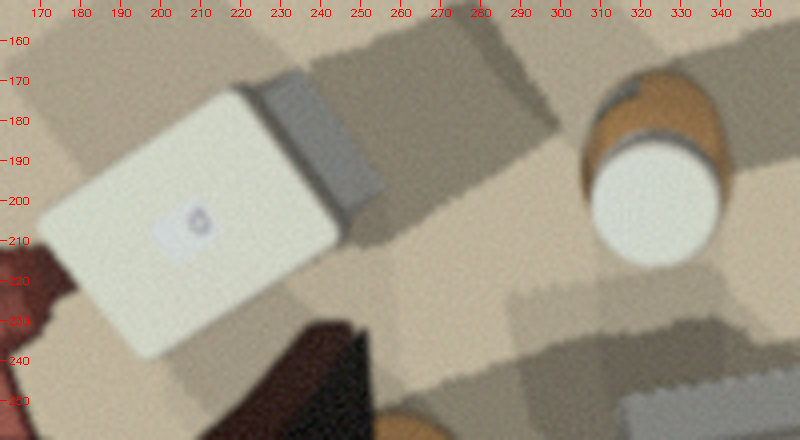

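Cap centre is (323.5,200), giving a bottle axis near (421.5,389.5). I'll descend and grip at mid-body.

Call:
move_arm([
  [3, 0, -60, 0, -1],
  [3, 0, -120, 0, -1],
  [3, 0, -165, 0, -1],
  [3, 0, -191, 0, -1],
  [3, 0, -191, 0, -1],
  [3, 0, -191, 0, 1],
  [3, 0, -191, 0, 1],
  [3, 0, -191, 0, 1],
  [3, 0, -191, 0, 1],
  [3, 0, -191, 0, 1],
  [3, 0, -191, 0, 1],
  [3, 0, -191, 0, 1],
])

```text
t: 2.7
ee_pos: [421.5, 389.8, 31.4]
orientation: [0.135, 1.567, -0.136]
ft_force: [-0.3, -0.1, 6.3]
width: 44.8
```

Gripped, width about 45 mm. Lift.

Call:
move_arm([
  [0, 0, 20, 0, 1],
  [0, 0, 60, 0, 1],
  [0, 0, 110, 0, 1],
  [0, 0, 150, 0, 1],
  [0, 0, 150, 0, 1],
])

```text
t: 3.32
ee_pos: [423.1, 391.3, 185.6]
orientation: [0.139, 1.562, -0.132]
ft_force: [0.8, -1.1, -0.7]
width: 45.0
```

Call:
move_arm([
  [0, -40, 10, 0, 1],
  [20, -90, 15, 0, 1],
  [35, -150, 15, 0, 1],
  [50, -210, 15, 0, 1],
  [65, -270, 15, 0, 1],
  [80, -330, 15, 0, 1],
  [95, -390, 15, 0, 1],
  [108, -440, 15, 0, 1],
  [115, -480, 15, 0, 1],
  [115, -500, 15, 0, 1],
  [115, -500, 15, 0, 1],
  [115, -500, 15, 0, 1],
])

```text
t: 4.82
ee_pos: [537.5, -107.6, 200.2]
orientation: [0.139, 1.563, -0.131]
ft_force: [-0.3, -1.3, -2.1]
width: 44.9
```

```bash
python3 - <<'E'
from h import *
o=ctrl.get_obs();V=wristview(o);im=get_image("wrist");cv2.imwrite("pics/w2.png",im);cv2.imwrite("pics/t2.png",get_image("top"))
np.save("o2.npy",V)
print(o["ee_pos"],o["qpos"],o["orientation"])
E
```

```text
[ 537.52 -107.61  200.22] [-0.22  0.34  1.82  0.01  0.98 -1.62] [ 0.14  1.56 -0.13]
```

View pics/w2.png

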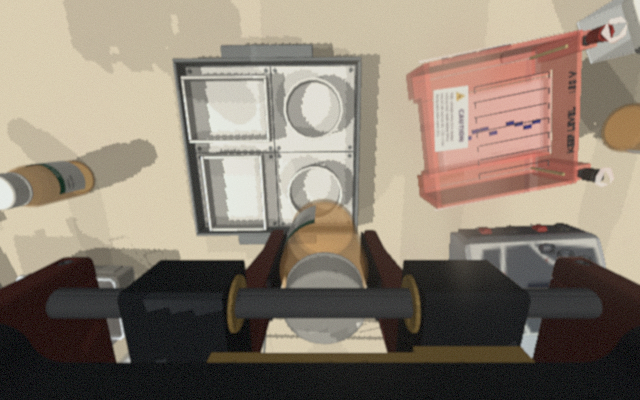

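Good view of the caddy: outer corners about (175,60), (361,56), (356,235), (196,235). Wells are at about (314,107) and (316,188).

```bash
python3 - <<'E'
from h import *
im=cv2.imread("pics/w2.png");crop(im,165,45,205,150,4,"pics/w2c.png");crop(im,165,130,205,120,4,"pics/w2d.png")
E
```

```text
(no output)
```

View pics/w2c.png

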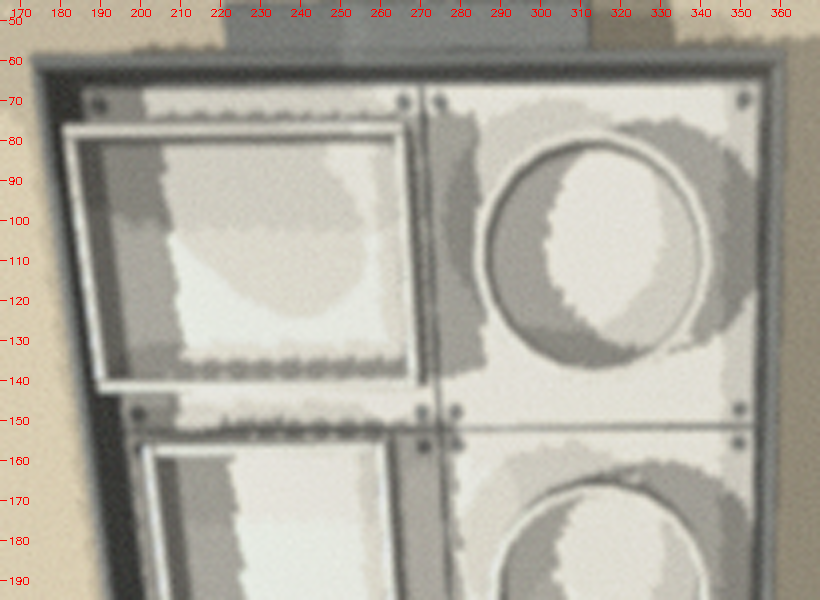

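View pics/w2d.png

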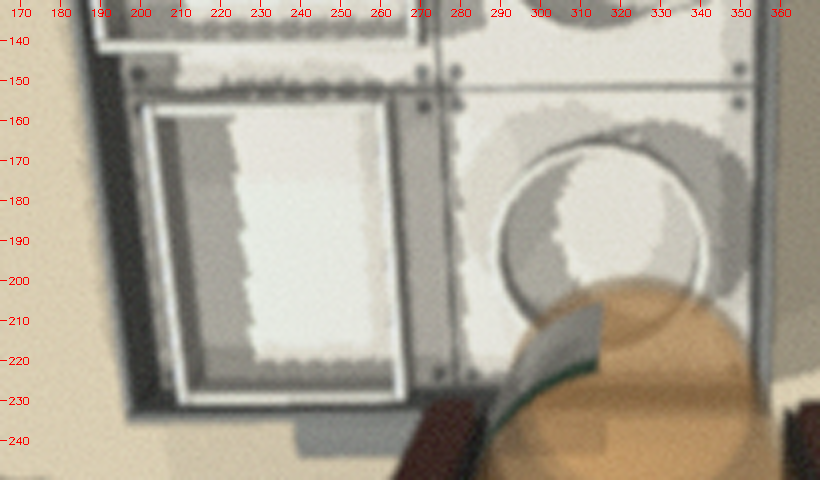

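```bash
cat > fit.py <<'E'
from h import *
from scipy.optimize import least_squares
cal=calibration("wrist");V=np.load("o2.npy")
# caddy frame: a toward far(+x), b toward left(+y)
def pts(q,orig=0):
    x,y,t=q;c,s=np.cos(t),np.sin(t);W=lambda a,b,z:(x+c*a-s*b,y+s*a+c*b,z)
    L=[(W(-49,49,25),(313.2,107.3)),(W(49,49,25),(315.8,191.5))]
    # pk2 near right: long along b -> outer 72 (a) x 94 (b)
    for a,b,p in [(-36,-47,(181,76.5)),(-36,47,(267.5,76)),(36,47,(270,140.5)),(36,-47,(189.5,143))]: L.append((W(-49+a,-49+b,25),p))
    for a,b,p in [(-47,-36,(201.5,154.5)),(-47,36,(262,154.5)),(47,36,(267,230.5)),(47,-36,(210,231))]: L.append((W(49+a,-49+b,25),p))
    for a,b,p in [(-103,-103,(173,59.5)),(-103,103,(361.5,58.5)),(103,-103,(197,234.5))]: L.append((W(a,b,26),p))
    return L
f=lambda q:np.concatenate([proj(cal,P,V)-p for P,p in pts(q)])
r=least_squares(f,[482,-155,np.radians(-9)],loss="soft_l1")
print(r.x[:2],np.degrees(r.x[2]));print(r.fun.reshape(-1,2))
x,y,t=r.x;c,s=np.cos(t),np.sin(t)
for n,a,b in [("w2near",-49,49),("w1far",49,49),("pk2near",-49,-49),("pk1far",49,-49)]: print(n,x+c*a-s*b,y+s*a+c*b)
top=calibration("top")
def W(a,b,z): return (x+c*a-s*b,y+s*a+c*b,z)
for a,b in [(103,103),(103,-103),(-103,-103),(-103,103)]: print("top px",proj(top,W(a,b,26)))
E
python3 fit.py
```

```text
[ 488.2  -158.57] -9.275308679100986
[[ 0.06  1.83]
 [-0.91  1.36]
 [ 0.51 -0.21]
 [-0.97 -0.62]
 [ 0.46  1.4 ]
 [ 0.83 -0.19]
 [-0.18  1.11]
 [-0.03  0.41]
 [ 0.01 -1.16]
 [ 0.55 -0.97]
 [-0.77 -1.27]
 [ 0.37 -2.28]
 [-0.2   1.12]]
w2near 447.73600264369804 -102.30974454598805
w1far 544.4546788197248 -118.10524006708135
pk2near 431.9405071226048 -199.0284207220148
pk1far 528.6591832986315 -214.8239162431081
top px [331.36 172.73]
top px [397.41 183.1 ]
top px [389.01 249.38]
top px [320.71 238.32]
```

The fit is consistent: residuals are within 2 px and yaw is -9.3°. The top camera reads x about 4–5 mm lower than the wrist camera, for both the bottle and the caddy, so the relative placement holds. Next I'll align over the far well and descend.

Call:
move_arm([
  [4.5, -10.5, -20, 0.02, 1],
  [4.5, -10.5, -60, 0.02, 1],
  [4.5, -10.5, -100, 0.02, 1],
  [4.5, -10.5, -125, 0.02, 1],
  [4.5, -10.5, -140, 0.02, 1],
  [4.5, -10.5, -140, 0.02, 1],
  [4.5, -10.5, -140, 0.02, 1],
])

```text
t: 5.8
ee_pos: [543.0, -118.1, 61.1]
orientation: [0.122, 1.562, -0.115]
ft_force: [-1.1, -0.4, -0.7]
width: 44.7
```

```bash
python3 - <<'E'
from h import *
o=ctrl.get_obs();V=wristview(o);im=get_image("wrist");cv2.imwrite("pics/w3.png",im)
s=get_image("scene");crop(s,290,170,120,90,6,"pics/s3.png")
print(o["ee_pos"],o["ft_force"])
E
```

```text
[ 542.99 -118.06   61.09] [-1.09 -0.42 -0.66]
```

View pics/w3.png

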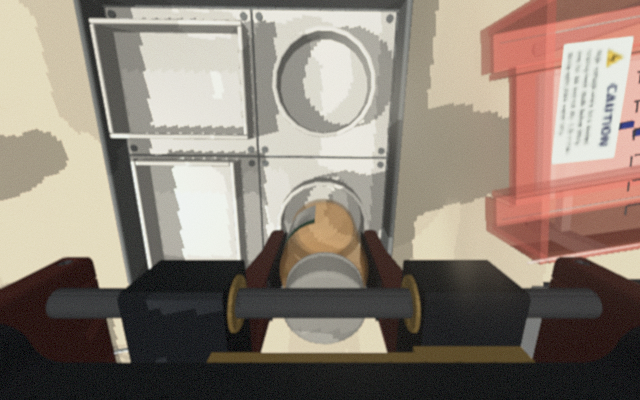

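View pics/s3.png

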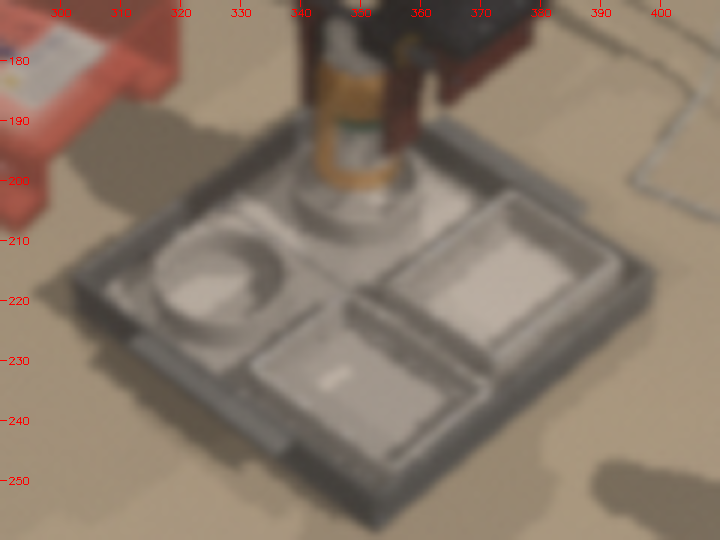

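The bottle's base is centred over the well, both near column 323 in the wrist view. Lower gently.

Call:
move_arm([
  [-1, 0, -8, 0, 1],
  [-1, 0, -16, 0, 1],
  [-1, 0, -20, 0, 1],
  [-1, 0, -22.5, 0, 1],
  [-1, 0, -22.5, 0, 1],
  [-1, 0, -22.5, 0, 1],
])

```text
t: 6.65
ee_pos: [542.3, -118.1, 39.1]
orientation: [0.122, 1.561, -0.115]
ft_force: [0.1, 0.3, -1.4]
width: 44.9
```

Call:
move_arm([
  [0, 0, -1, 0, 1],
  [0, 0, -1, 0, 1],
  [0, 0, -1, 0, -0.4],
  [0, 0, -1, 0, -0.4],
  [0, 0, -1, 0, -0.4],
  [0, 0, -1, 0, -0.4],
  [0, 0, 40, 0, -0.4],
  [0, 0, 90, 0, -0.4],
  [0, 0, 140, 0, -0.4],
  [0, 0, 160, 0, -1],
  [0, 0, 160, 0, -1],
])

```text
t: 8.02
ee_pos: [543.3, -118.4, 200.7]
orientation: [0.121, 1.557, -0.116]
ft_force: [0.2, -0.1, -0.6]
width: 78.3
```

```bash
python3 - <<'E'
from h import *
o=ctrl.get_obs();im=get_image("wrist");cv2.imwrite("pics/w4.png",im)
s=get_image("scene");crop(s,290,150,120,110,5,"pics/s4.png")
print(o["ee_pos"],o["ft_force"],o["qpos"])
E
```

```text
[ 543.25 -118.36  200.74] [ 0.16 -0.13 -0.61] [-0.24  0.35  1.81  0.01  0.98 -1.66]
```

View pics/w4.png

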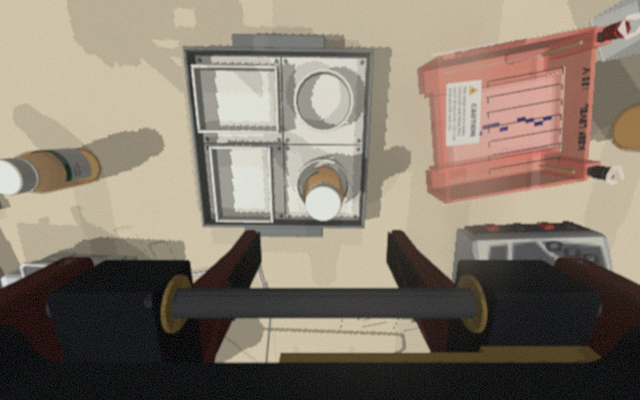

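View pics/s4.png

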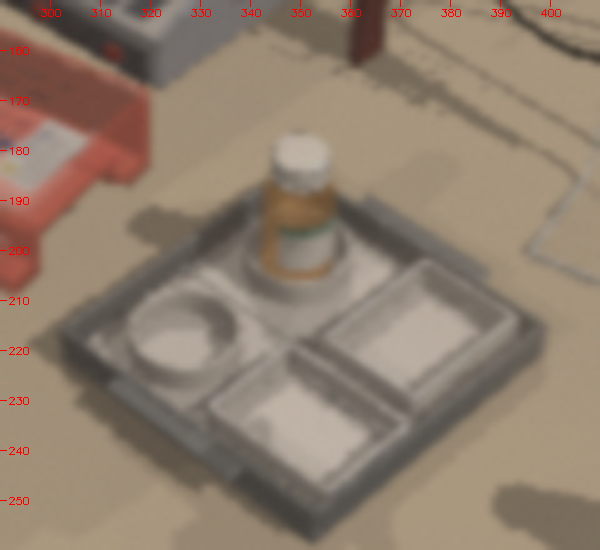

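Bottle 1 stands upright in the far well, with its cap at wrist (324,202). Now to bottle 2.

Call:
move_arm([
  [-13, -55, 0, 0, -1],
  [-26, -115, 0, 0, -1],
  [-40, -175, 0, 0, -1],
  [-54, -235, 0, 0, -1],
  [-67, -285, 0, 0, -1],
  [-67.5, -296, 0, 0, -1],
  [-67.5, -296, 0, 0, -1],
  [-67.5, -296, 0, 0, -1],
  [-67.5, -296, 0, 0, -1],
])

```text
t: 9.25
ee_pos: [474.6, -412.5, 198.1]
orientation: [0.121, 1.562, -0.113]
ft_force: [-0.8, -0.1, 0.6]
width: 87.5
```

```bash
python3 - <<'E'
from h import *
o=ctrl.get_obs();im=get_image("wrist");cv2.imwrite("pics/w5.png",im);crop(im,220,120,200,140,4,"pics/w5c.png")
V=wristview(o);np.save("o5.npy",V);cal=calibration("wrist")
print(o["ee_pos"],o["ft_force"],o["qpos"],proj(cal,(475.5,-415,95),V))
E
```

```text
[ 474.64 -412.53  198.14] [-0.84 -0.1   0.61] [-0.74  0.46  1.64  0.01  1.04 -2.16] [320.07 201.89]
```

View pics/w5c.png

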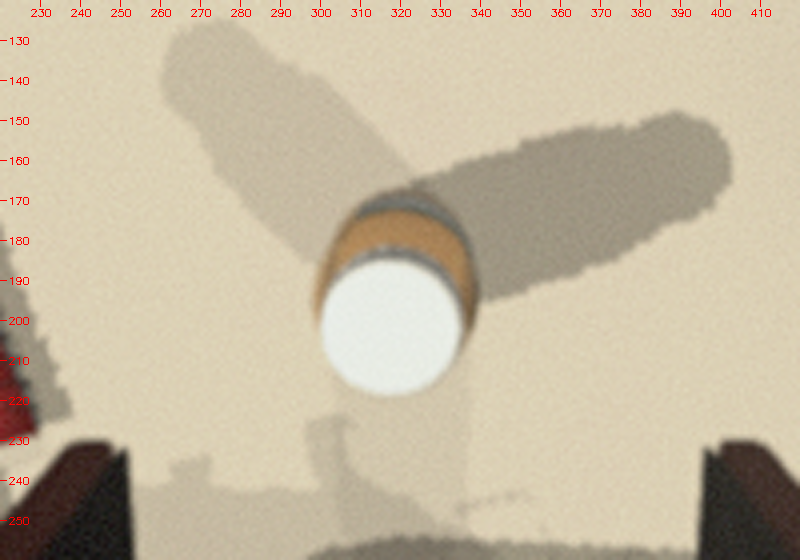

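Cap centre is (317.5,201.5), so bottle 2 is near (474.5,-417.3). Grasp it.

Call:
move_arm([
  [-0.5, -4.7, -55, 0, -1],
  [-0.5, -4.7, -110, 0, -1],
  [-0.5, -4.7, -145, 0, -1],
  [-0.5, -4.7, -167, 0, -1],
  [-0.5, -4.7, -167, 0, -1],
  [-0.5, -4.7, -167, 0, 1],
  [-0.5, -4.7, -167, 0, 1],
  [-0.5, -4.7, -167, 0, 1],
  [-0.5, -4.7, -167, 0, 1],
  [-0.5, -4.7, -167, 0, 1],
  [-0.5, -4.7, -167, 0, 1],
  [-0.5, -4.7, -167, 0, 1],
])

```text
t: 10.8
ee_pos: [474.3, -417.5, 31.6]
orientation: [0.121, 1.562, -0.114]
ft_force: [0.1, 1.5, 5.6]
width: 45.1
```

Call:
move_arm([
  [0, 0, 20, 0, 1],
  [0, 0, 70, 0, 1],
  [0, 0, 130, 0, 1],
  [0, 30, 165, 0, 1],
  [-6, 80, 165, 0, 1],
  [-12, 140, 165, 0, 1],
  [-18, 200, 165, 0, 1],
  [-24, 260, 165, 0, 1],
  [-28, 305, 165, 0, 1],
  [-28, 315, 165, 0, 1],
  [-28, 315, 165, 0, 1],
  [-28, 315, 165, 0, 1],
])

```text
t: 12.3
ee_pos: [446.8, -103.6, 196.9]
orientation: [0.121, 1.561, -0.115]
ft_force: [-0.3, 0.3, -0.7]
width: 44.8
```

Call:
move_arm([
  [0, 0, -40, 0, 1],
  [0, 0, -90, 0, 1],
  [0, 0, -120, 0, 1],
  [0, 0, -134, 0, 1],
  [0, 0, -134, 0, 1],
  [0, 0, -134, 0, 1],
])

```text
t: 13.05
ee_pos: [447.7, -104.1, 63.9]
orientation: [0.121, 1.559, -0.115]
ft_force: [-0.2, -0.3, -1.1]
width: 44.8
```

```bash
python3 - <<'E'
from h import *
o=ctrl.get_obs();im=get_image("wrist");cv2.imwrite("pics/w6.png",im)
s=get_image("scene");crop(s,290,150,120,110,5,"pics/s6.png")
print(o["ee_pos"],o["ft_force"],o["orientation"])
E
```

```text
[ 447.69 -104.09   63.88] [-0.18 -0.3  -1.12] [ 0.12  1.56 -0.12]
```

View pics/w6.png

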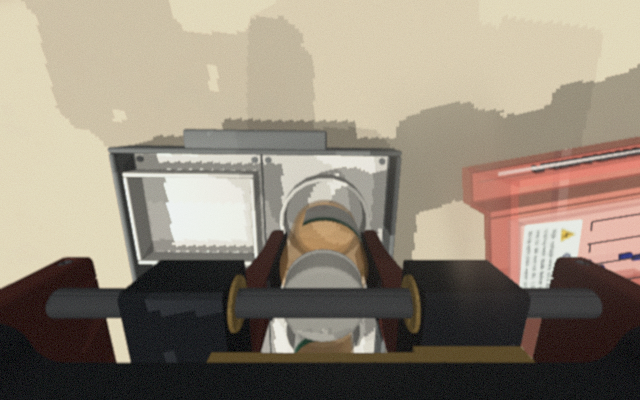

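View pics/s6.png

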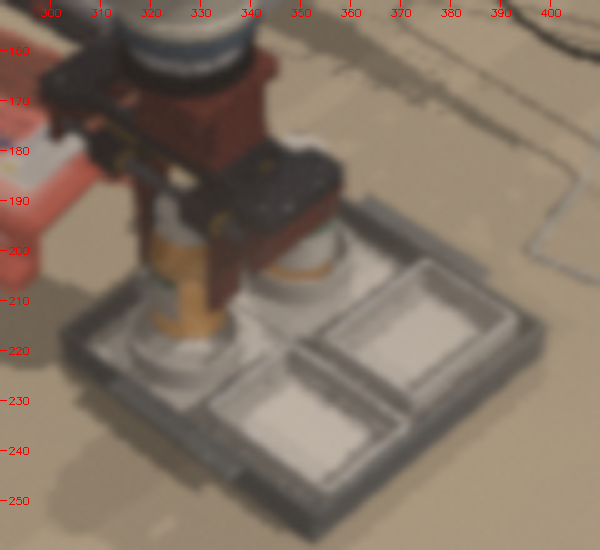

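Aligned: ring and bottle base are both centred near column 324. Lower and release.

Call:
move_arm([
  [-1, 1, -10, 0, 1],
  [-1, 1, -18, 0, 1],
  [-1, 1, -23, 0, 1],
  [-1, 1, -26, 0, 1],
  [-1, 1, -26.5, 0, 1],
  [-1, 1, -26.5, 0, 1],
  [-1, 1, -26.5, 0, 1],
])

```text
t: 14.02
ee_pos: [446.8, -102.8, 38.5]
orientation: [0.121, 1.559, -0.115]
ft_force: [-4.1, 1.5, 17.1]
width: 44.8
```

Contact came at the expected height (31.6+7). Release.

Call:
move_arm([
  [0, 0, 0.5, 0, 1],
  [0, 0, 0.5, 0, -0.4],
  [0, 0, 0.5, 0, -0.4],
  [0, 0, 0.5, 0, -0.4],
  [0, 0, 0.5, 0, -0.4],
  [0, 0, 40, 0, -0.4],
  [0, 0, 90, 0, -0.4],
  [0, 0, 140, 0, -0.4],
  [0, 0, 160, 0, -1],
  [0, 0, 160, 0, -1],
])

```text
t: 15.28
ee_pos: [447.7, -103.1, 199.9]
orientation: [0.121, 1.555, -0.115]
ft_force: [0.1, -0.3, -0.3]
width: 78.0
```

```bash
python3 - <<'E'
from h import *
o=ctrl.get_obs();im=get_image("wrist");cv2.imwrite("pics/w7.png",im)
s=get_image("scene");crop(s,290,150,120,110,5,"pics/s7.png")
print(o["ee_pos"],o["ft_force"],o["qpos"])
V=np.load("o5.npy")
cal=calibration("wrist")
# box B from w1: tool pose then
R=cv2.Rodrigues(np.array([0.135,1.567,-0.137]))[0];T=np.eye(4);T[:3,:3]=R;T[:3,3]=[418.34,389.59,221.96]
V=np.linalg.inv(T@cal["T_tool_cam"])
P=np.array([back(cal,p,64,V)[:2] for p in [(168.5,205),(218,172.5),(245.5,209.5),(196,240)]]);e=np.roll(P,-1,0)-P
print(P.mean(0),np.linalg.norm(e,axis=1),np.degrees(np.arctan2(e[:,1],e[:,0])))
E
```

```text
[ 447.75 -103.06  199.9 ] [ 0.08 -0.29 -0.35] [-0.26  0.21  2.01  0.01  0.91 -1.68]
[415.83 249.78] [73.45 52.57 74.46 52.19] [ 111.85   22.76  -68.43 -158.35]
```

View pics/w7.png

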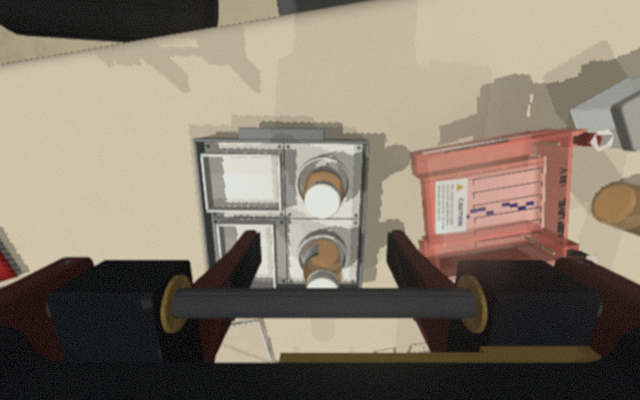

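View pics/s7.png

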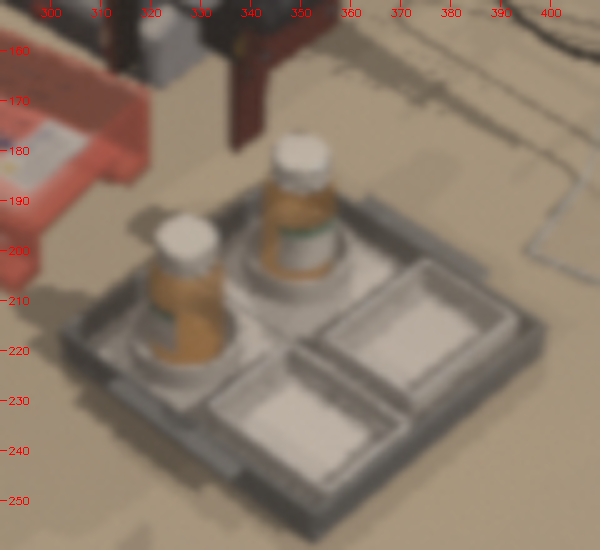

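Both bottles are seated upright. Next is box B at about (415.5,250), with its own x axis at about 22.3°.

Call:
move_arm([
  [0, 40, 0, -0.15, -1],
  [-5, 100, 0, -0.3, -1],
  [-10, 160, 0, -0.45, -1],
  [-18, 220, 0, -0.6, -1],
  [-25, 280, 0, -0.75, -1],
  [-32, 340, 0, -0.9, -1],
  [-33, 353, 0, -1.035, -1],
  [-33, 353, 0, -1.035, -1],
  [-33, 353, 0, -1.035, -1],
  [-33, 353, 0, -1.035, -1],
])

```text
t: 16.62
ee_pos: [413.1, 249.1, 197.2]
orientation: [0.918, 1.359, -0.921]
ft_force: [-1.0, 0.3, 0.4]
width: 87.7
```

```bash
python3 - <<'E'
from h import *
o=ctrl.get_obs();im=get_image("wrist");cv2.imwrite("pics/w8.png",im);crop(im,220,120,200,140,4,"pics/w8c.png")
V=wristview(o);np.save("o8.npy",V);cal=calibration("wrist")
R=cv2.Rodrigues(o["orientation"])[0];print(np.degrees(np.arctan2(R[1,1],R[0,1])))
print(o["ee_pos"],o["ft_force"],o["qpos"],proj(cal,(415.8,249.8,64),V))
E
```

```text
22.072604091703678
[413.09 249.08 197.19] [-1.02  0.29  0.37] [ 0.52  0.25  1.96 -0.01  0.93  0.14] [323.84 194.9 ]
```

View pics/w8.png

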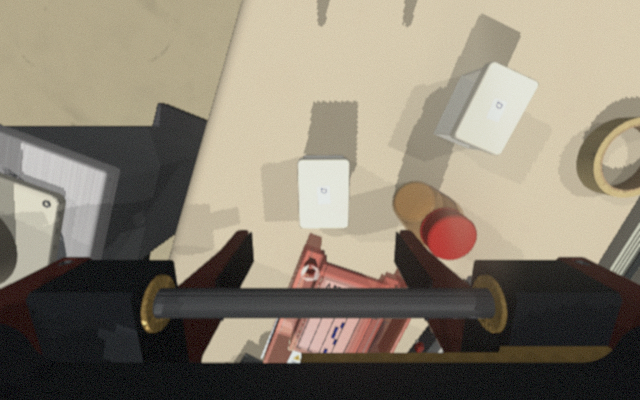

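View pics/w8c.png

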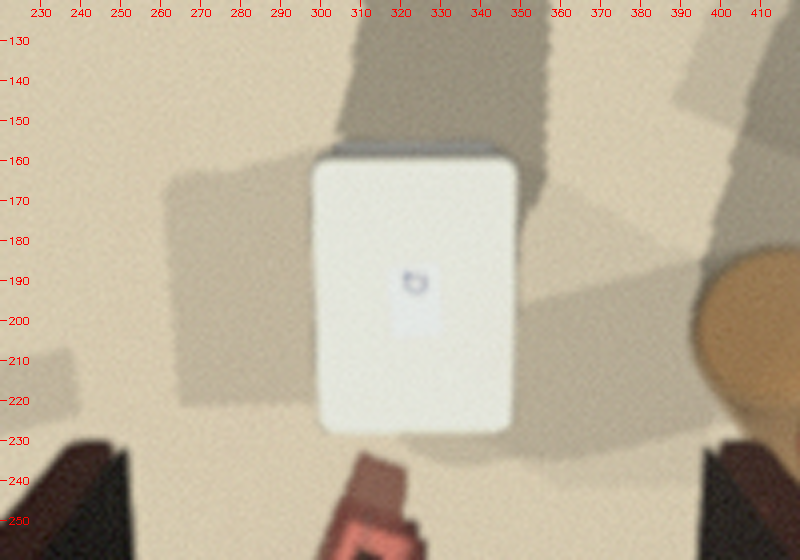

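```bash
python3 - <<'E'
from h import *
V=np.load("o8.npy");cal=calibration("wrist")
b=back(cal,(324,193),64,V);t=back(cal,(448.5,233),125,V);print(b,t)
a=np.radians(22.1);d=(t-b)[:2];print("along jaw",d@[np.cos(a),np.sin(a)],"perp",d@[-np.sin(a),np.cos(a)])
for e in [(424.5,233),(475.5,235)]: print(back(cal,e,125,V))
E
```

```text
[415.17 251.82  64.  ] [526.52 272.64 125.  ]
along jaw 111.00851414563887 perp -22.599058045909626
[506.57 264.6  125.  ]
[549.96 280.02 125.  ]
```

The tall bottle's cap edge lies right at the end of the gripper body along the jaw line. I'll grasp the lid with tips at z≈49, so the body stays at about 129, above the bottle's 125 mm.

Call:
move_arm([
  [1, 2, -40, 0, -1],
  [1, 2, -90, 0, -1],
  [1, 2, -125, 0, -1],
  [1, 2, -143, 0, -1],
  [1, 2, -148, 0, -1],
  [1, 2, -148, 0, -1],
  [1, 2, -148, 0, -1],
])

```text
t: 17.55
ee_pos: [414.9, 251.3, 50.3]
orientation: [0.92, 1.357, -0.92]
ft_force: [0.2, -0.3, -0.8]
width: 88.0
```

```bash
python3 - <<'E'
from h import *
o=ctrl.get_obs();im=get_image("wrist");cv2.imwrite("pics/w9.png",im)
s=get_image("scene");crop(s,180,110,130,110,5,"pics/s9.png")
print(o["ee_pos"],o["ft_force"])
E
```

```text
[414.93 251.32  50.31] [ 0.2  -0.34 -0.85]
```

View pics/w9.png

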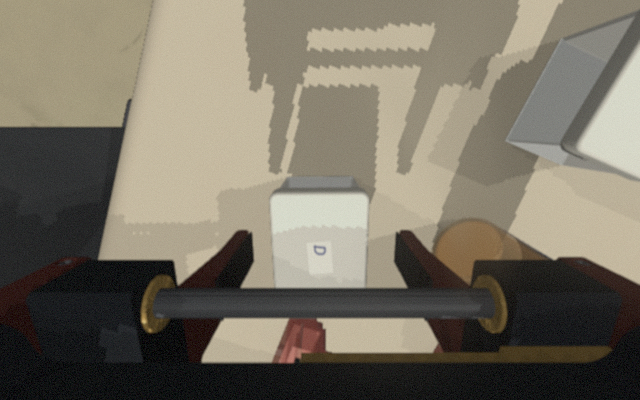

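View pics/s9.png

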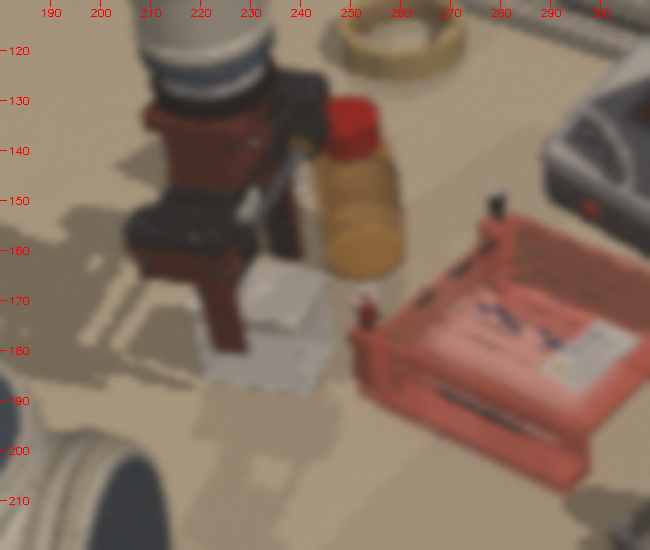

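The box sits between the fingers, and the tall bottle is untouched beside the gripper. Close and lift slightly.

Call:
move_arm([
  [0, 0, -1.5, 0, -1],
  [0, 0, -1.5, 0, 1],
  [0, 0, -1.5, 0, 1],
  [0, 0, -1.5, 0, 1],
  [0, 0, -1.5, 0, 1],
  [0, 0, -1.5, 0, 1],
  [0, 0, -1.5, 0, 1],
])

```text
t: 18.52
ee_pos: [414.7, 251.3, 48.7]
orientation: [0.92, 1.358, -0.92]
ft_force: [-0.6, -0.0, 0.3]
width: 54.7
```

Call:
move_arm([
  [0, 0, 10, 0, 1],
  [0, 0, 25, 0, 1],
  [0, 0, 25, 0, 1],
])

```text
t: 18.9
ee_pos: [415.8, 252.0, 75.3]
orientation: [0.922, 1.356, -0.917]
ft_force: [-0.1, 0.3, -1.5]
width: 55.0
```

```bash
python3 - <<'E'
from h import *
o=ctrl.get_obs();im=get_image("wrist");cv2.imwrite("pics/w10.png",im)
s=get_image("scene");crop(s,180,90,130,120,5,"pics/s10.png")
print(o["ee_pos"],o["ft_force"])
E
```

```text
[415.77 251.99  75.35] [-0.08  0.34 -1.5 ]
```

View pics/s10.png

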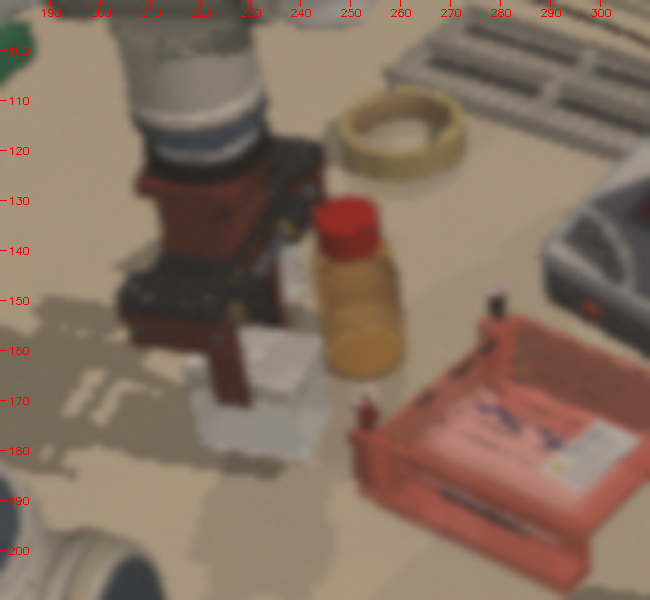

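View pics/w10.png

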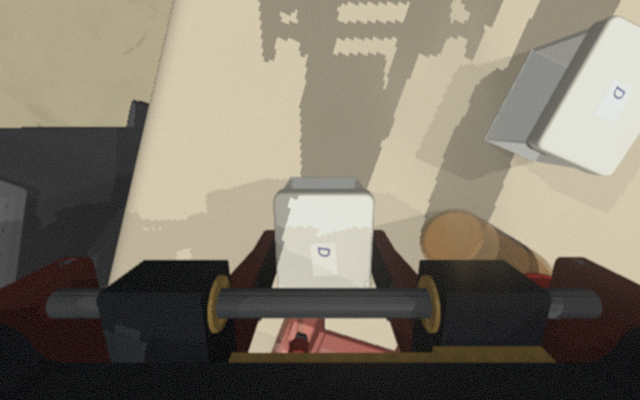

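Box B is held level and the tall bottle hasn't moved. Carry it to the far pocket.

Call:
move_arm([
  [0, 0, 50, 0, 1],
  [0, 0, 100, 0, 1],
  [5, -20, 130, 0.1, 1],
  [20, -75, 130, 0.25, 1],
  [35, -135, 130, 0.4, 1],
  [50, -195, 130, 0.55, 1],
  [65, -255, 130, 0.7, 1],
  [80, -315, 130, 0.85, 1],
  [95, -375, 130, 1.0, 1],
  [108, -430, 130, 1.023, 1],
  [111, -460, 130, 1.023, 1],
  [111, -467, 130, 1.023, 1],
])

```text
t: 20.5
ee_pos: [525.7, -217.3, 203.6]
orientation: [0.135, 1.56, -0.125]
ft_force: [1.0, 1.3, -0.6]
width: 54.8
```

Call:
move_arm([
  [0, 0, 0, 0, 1],
  [0, 0, 0, 0, 1],
])

```text
t: 20.75
ee_pos: [525.3, -216.1, 203.4]
orientation: [0.135, 1.56, -0.124]
ft_force: [-0.5, 0.6, -1.5]
width: 54.9
```

```bash
python3 - <<'E'
from h import *
o=ctrl.get_obs();im=get_image("wrist");cv2.imwrite("pics/w11.png",im)
R=cv2.Rodrigues(o["orientation"])[0];print(np.degrees(np.arctan2(R[1,1],R[0,1])),R[:,0])
print(o["ee_pos"],o["ft_force"],o["qpos"],o["width"])
E
```

```text
80.54653101354998 [ 0.01  0.01 -1.  ]
[ 525.35 -216.05  203.41] [-0.48  0.56 -1.49] [-0.42  0.36  1.78  0.01  1.   -1.83] 54.914527086244014
```

View pics/w11.png

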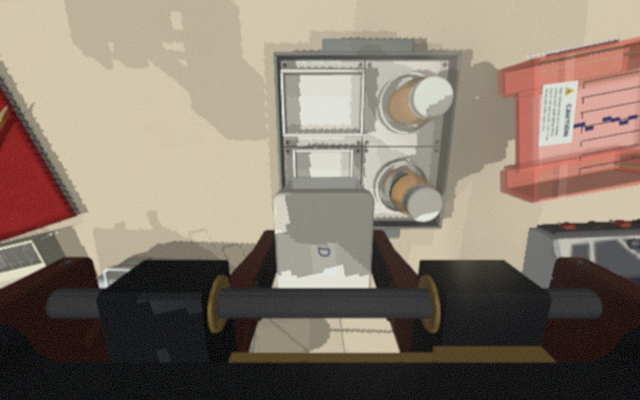

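Call:
move_arm([
  [2, 1, -45, 0, 1],
  [2, 1, -90, 0, 1],
  [2, 1, -112, 0, 1],
  [2, 1, -121, 0, 1],
  [2, 1, -121, 0, 1],
  [2, 1, -121, 0, 1],
])

```text
t: 21.55
ee_pos: [528.4, -215.1, 83.7]
orientation: [0.133, 1.558, -0.124]
ft_force: [-0.4, -0.2, -0.9]
width: 54.8
```

```bash
python3 - <<'E'
from h import *
o=ctrl.get_obs();im=get_image("wrist");cv2.imwrite("pics/w12.png",im);crop(im,220,60,160,150,4,"pics/w12c.png")
s=get_image("scene");crop(s,290,150,120,110,5,"pics/s12.png")
V=wristview(o);cal=calibration("wrist")
x,y,t=488.2,-158.57,np.radians(-9.275);c,s=np.cos(t),np.sin(t)
print("pk1 near outer rim corners",[proj(cal,(x+c*a-s*b,y+s*a+c*b,25),V) for a,b in [(2,-85),(2,-13)]])
R=cv2.Rodrigues(o["orientation"])[0];e=o["ee_pos"]; u=np.array([np.cos(t),np.sin(t),0]);v=np.array([-np.sin(t),np.cos(t),0])
B=np.array([e[0],e[1],e[2]-48.7]);print("box bottom near corners",[proj(cal,B-36*u+k*25*v,V) for k in(-1,1)])
print(o["ee_pos"],o["ft_force"])
E
```

```text
pk1 near outer rim corners [array([276.5 , 157.17]), array([368.62, 156.84])]
box bottom near corners [array([289.27, 172.87]), array([355.27, 172.62])]
[ 528.37 -215.1    83.74] [-0.37 -0.23 -0.87]
```

View pics/w12c.png

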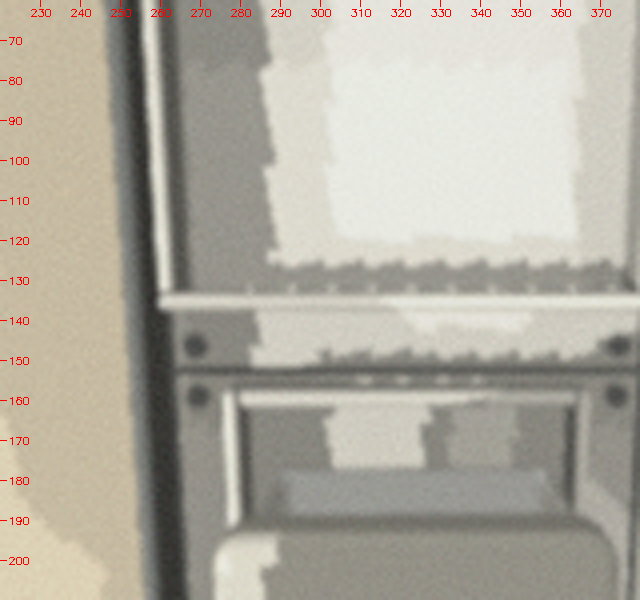

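View pics/s12.png

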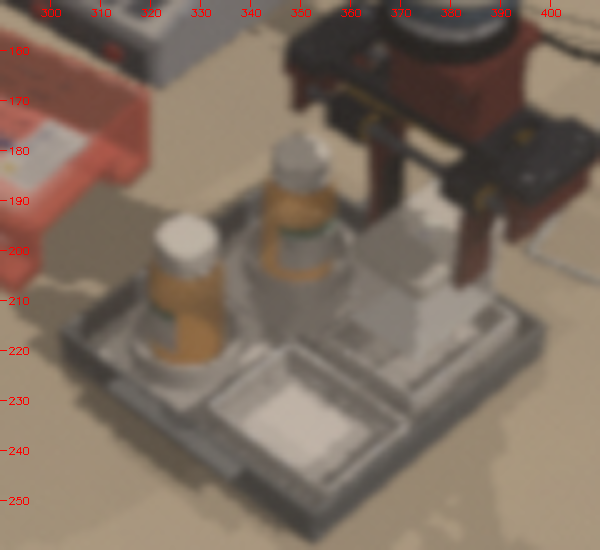

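The box front is at row 177 inside the pocket's near rim (row 157). The box sits about 3 mm too far along x, so I'll pull back 2.5 mm and lower.

Call:
move_arm([
  [-2.5, -0.5, -4, 0, 1],
  [-2.5, -0.5, -12, 0, 1],
  [-2.5, -0.5, -19, 0, 1],
  [-2.5, -0.5, -24, 0, 1],
  [-2.5, -0.5, -26.5, 0, 1],
  [-2.5, -0.5, -28, 0, 1],
  [-2.5, -0.5, -28, 0, 1],
  [-2.5, -0.5, -28, 0, 1],
])

```text
t: 22.65
ee_pos: [525.9, -215.8, 55.8]
orientation: [0.133, 1.558, -0.125]
ft_force: [0.7, -0.2, -0.9]
width: 54.8
```

Call:
move_arm([
  [0, 0, -0.7, 0, 1],
  [0, 0, -1.5, 0, 1],
  [0, 0, -1.5, 0, 1],
])

```text
t: 23.02
ee_pos: [526.0, -215.8, 55.7]
orientation: [0.133, 1.558, -0.125]
ft_force: [-4.2, 2.3, 14.1]
width: 55.0
```

Contact came exactly at floor height (48.7+7). Release.

Call:
move_arm([
  [0, 0, 0.3, 0, 1],
  [0, 0, 0.3, 0, -0.6],
  [0, 0, 0.3, 0, -0.6],
  [0, 0, 0.3, 0, -0.6],
  [0, 0, 0.3, 0, -0.6],
  [0, 0, 40, 0, -0.6],
  [0, 0, 90, 0, -0.6],
  [0, 0, 140, 0, -0.6],
  [0, 0, 145, 0, -1],
  [0, 0, 145, 0, -1],
])

```text
t: 24.28
ee_pos: [525.7, -215.7, 200.5]
orientation: [0.133, 1.558, -0.125]
ft_force: [-0.7, -0.2, 0.3]
width: 86.2
```

```bash
python3 - <<'E'
from h import *
o=ctrl.get_obs();im=get_image("wrist");cv2.imwrite("pics/w13.png",im)
s=get_image("scene");crop(s,290,150,120,110,5,"pics/s13.png")
print(o["ee_pos"],o["ft_force"],o["qpos"],o["width"])
E
```

```text
[ 525.73 -215.66  200.53] [-0.7 -0.2  0.3] [-0.41  0.36  1.78  0.01  0.99 -1.83] 86.18668313323946
```

View pics/w13.png

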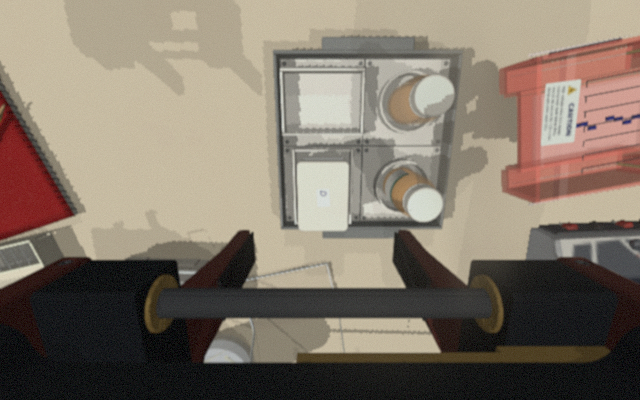

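View pics/s13.png

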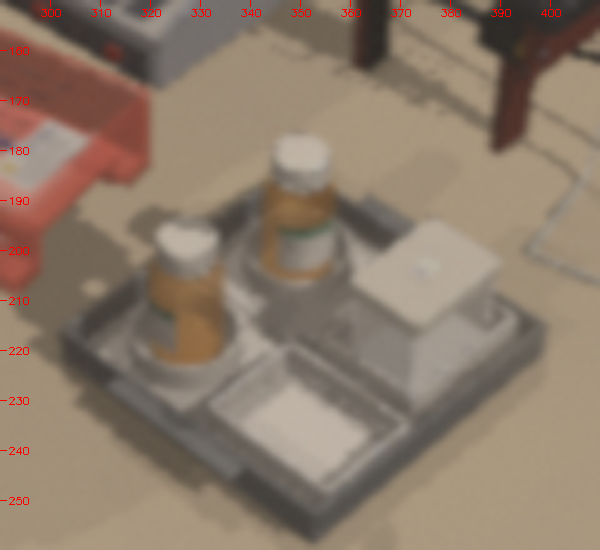

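Box B is seated. Now to box A, with its lid near (540,396) and own x axis near world x.

Call:
move_arm([
  [0, 50, 0, -0.12, -1],
  [0, 110, 0, -0.27, -1],
  [0, 170, 0, -0.42, -1],
  [0, 230, 0, -0.57, -1],
  [2, 290, 0, -0.72, -1],
  [4, 350, 0, -0.87, -1],
  [8, 410, 0, -1.02, -1],
  [11, 470, 0, -1.17, -1],
  [14, 530, 0, -1.32, -1],
  [14, 590, 0, -1.388, -1],
  [14, 611, 0, -1.388, -1],
  [14, 611, 0, -1.388, -1],
])

```text
t: 25.88
ee_pos: [538.1, 395.9, 197.2]
orientation: [1.19, 1.21, -1.194]
ft_force: [0.1, -0.3, 0.5]
width: 87.8
```

Call:
move_arm([
  [0, 0, 0, 0, -1],
  [0, 0, 0, 0, -1],
])

```text
t: 26.12
ee_pos: [538.1, 394.1, 196.9]
orientation: [1.19, 1.209, -1.196]
ft_force: [0.9, 0.2, 0.1]
width: 87.9
```

```bash
python3 - <<'E'
from h import *
o=ctrl.get_obs();im=get_image("wrist");cv2.imwrite("pics/w14.png",im);crop(im,220,120,200,140,4,"pics/w14c.png")
V=wristview(o);np.save("o14.npy",V);cal=calibration("wrist")
R=cv2.Rodrigues(o["orientation"])[0];print(np.degrees(np.arctan2(R[1,1],R[0,1])))
print(o["ee_pos"],o["ft_force"],o["qpos"],proj(cal,(540,396,64),V))
E
```

```text
1.1166251204895605
[538.15 394.1  196.87] [0.87 0.17 0.13] [ 0.62  0.51  1.55 -0.01  1.08  0.6 ] [322.9  193.56]
```

View pics/w14.png

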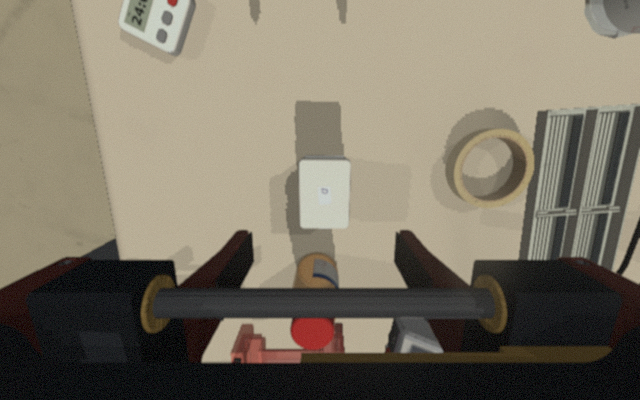

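View pics/w14c.png

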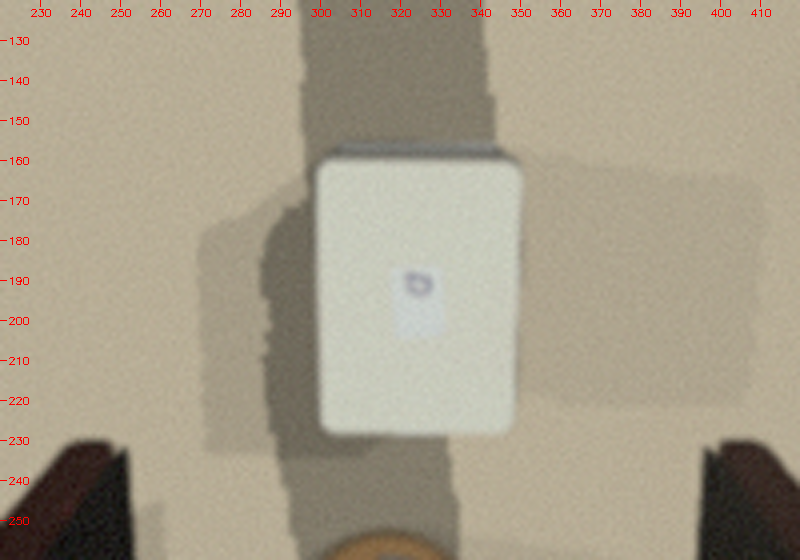

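Box A lid centre is (324.5,193.5), giving (541.5,396), and it is aligned with the jaws. Descend and grip.

Call:
move_arm([
  [3, 0, -40, 0, -1],
  [3, 0, -90, 0, -1],
  [3, 0, -130, 0, -1],
  [3, 0, -148, 0, -1],
  [3, 0, -153, 0, -1],
  [3, 0, -153, 0, -1],
  [3, 0, -153, 0, 1],
  [3, 0, -153, 0, 1],
  [3, 0, -153, 0, 1],
  [3, 0, -153, 0, 1],
  [3, 0, -153, 0, 1],
  [3, 0, -153, 0, 1],
])

```text
t: 27.68
ee_pos: [541.4, 394.5, 44.5]
orientation: [1.191, 1.209, -1.195]
ft_force: [-1.4, -0.3, 6.6]
width: 54.8
```

```bash
python3 - <<'E'
from h import *
o=ctrl.get_obs();im=get_image("wrist");cv2.imwrite("pics/w15.png",im)
print(o["ee_pos"],o["ft_force"],o["qpos"],o["width"])
E
```

```text
[541.38 394.48  44.52] [-1.39 -0.27  6.57] [ 0.62  0.71  1.61 -0.01  0.83  0.61] 54.75192731759961
```

View pics/w15.png

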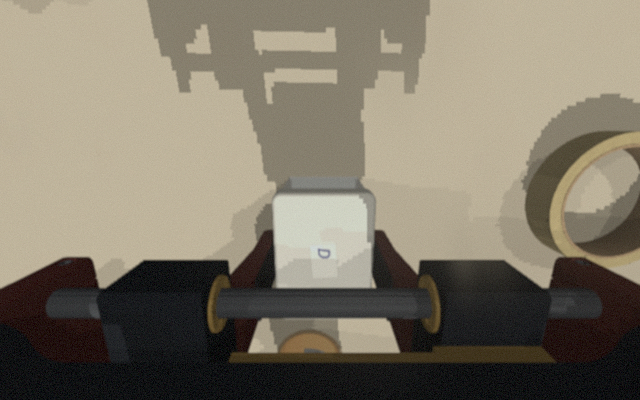

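Call:
move_arm([
  [0, 0, 20, 0, 1],
  [0, 0, 70, 0, 1],
  [0, 0, 120, 0, 1],
  [-15, -5, 162, 0, 1],
  [-60, -25, 162, 0, 1],
  [-100, -65, 162, 0, 1],
  [-109, -120, 162, -0.05, 1],
  [-109, -180, 162, -0.1, 1],
  [-109, -240, 162, -0.15, 1],
  [-109, -300, 162, -0.18, 1],
  [-109, -360, 162, -0.182, 1],
  [-109, -420, 162, -0.182, 1],
])

```text
t: 29.22
ee_pos: [432.5, -27.4, 207.7]
orientation: [1.324, 1.117, -1.327]
ft_force: [0.6, 0.0, -0.1]
width: 54.9
```

Call:
move_arm([
  [0, -60, 0, 0, 1],
  [0, -120, 0, 0, 1],
  [0, -170, 0, 0, 1],
  [0, -170, 0, 0, 1],
  [0, -170, 0, 0, 1],
  [0, -170, 0, 0, 1],
])

```text
t: 29.98
ee_pos: [432.4, -196.3, 207.9]
orientation: [1.323, 1.118, -1.326]
ft_force: [1.3, 0.2, -0.6]
width: 54.7
```

```bash
python3 - <<'E'
from h import *
o=ctrl.get_obs();im=get_image("wrist");cv2.imwrite("pics/w16.png",im)
R=cv2.Rodrigues(o["orientation"])[0];print(np.degrees(np.arctan2(R[1,1],R[0,1])),R[:,0])
print(o["ee_pos"],o["ft_force"],o["qpos"],o["width"])
E
```

```text
-9.2143261939216 [ 0.01 -0.01 -1.  ]
[ 432.43 -196.32  207.88] [ 1.27  0.25 -0.64] [-0.45  0.22  1.97 -0.01  0.94 -0.28] 54.721046261520286
```

View pics/w16.png

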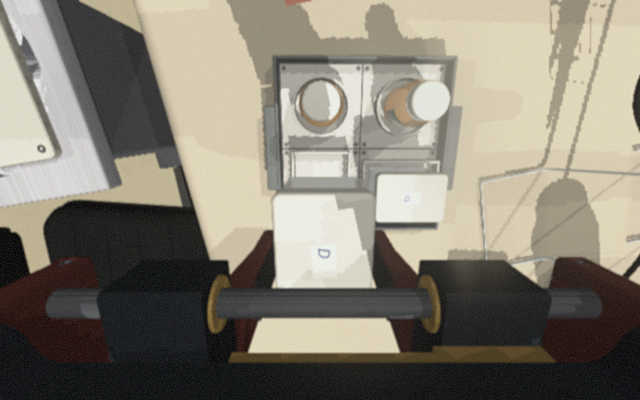

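Call:
move_arm([
  [0, -2, -45, 0, 1],
  [0, -2, -90, 0, 1],
  [0, -2, -118, 0, 1],
  [0, -2, -129, 0, 1],
  [0, -2, -129, 0, 1],
  [0, -2, -129, 0, 1],
])

```text
t: 30.78
ee_pos: [433.4, -198.4, 79.9]
orientation: [1.323, 1.117, -1.324]
ft_force: [-0.3, -0.9, -0.5]
width: 54.6
```

```bash
python3 - <<'E'
from h import *
o=ctrl.get_obs();im=get_image("wrist");cv2.imwrite("pics/w17.png",im);crop(im,240,70,200,150,4,"pics/w17c.png")
s=get_image("scene");crop(s,290,150,120,110,5,"pics/s17.png")
V=wristview(o);cal=calibration("wrist")
x,y,t=488.2,-158.57,np.radians(-9.275);c,s=np.cos(t),np.sin(t)
print("pk2 left-end outer rim corners",[proj(cal,(x+c*a-s*b,y+s*a+c*b,25),V) for a,b in [(-85,-2),(-13,-2)]])
e=o["ee_pos"]; u=np.array([c,s,0]);v=np.array([-s,c,0])
B=np.array([e[0],e[1],e[2]-44.5]);print("box bottom end corners",[proj(cal,B+36*v+k*25*u,V) for k in(-1,1)])
print(o["ee_pos"],o["ft_force"])
E
```

```text
pk2 left-end outer rim corners [array([272.06, 161.52]), array([365.44, 161.54])]
box bottom end corners [array([286.95, 176.93]), array([354.04, 176.91])]
[ 433.37 -198.41   79.9 ] [-0.33 -0.87 -0.47]
```

View pics/w17c.png

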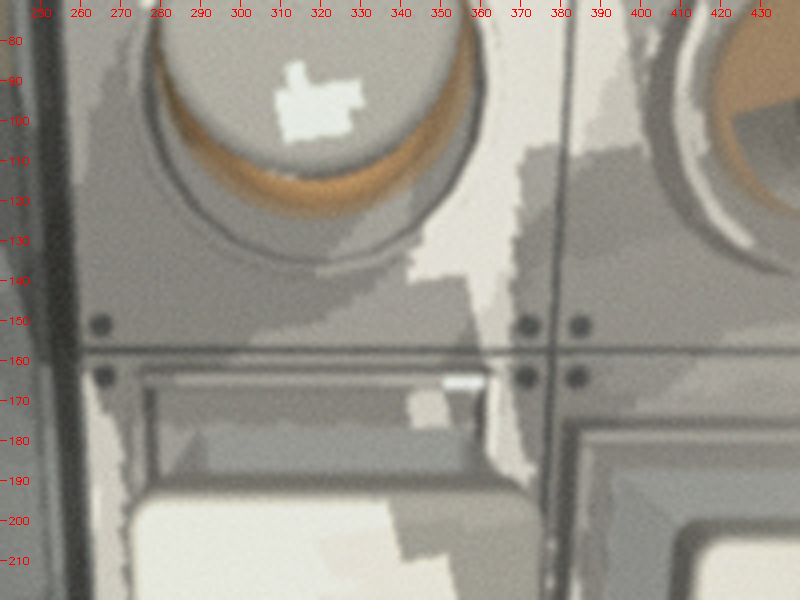

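View pics/s17.png

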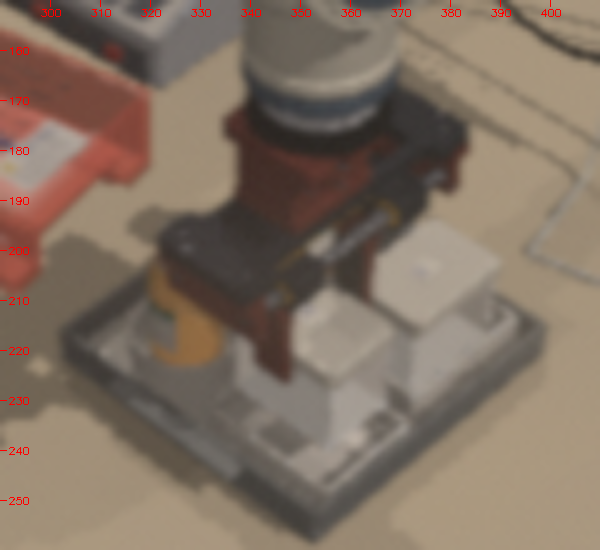

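The box base is centred at column 323.5 and the pocket at about 319, so I'll shift x by -3.5 mm. The long direction is centred. Lower.

Call:
move_arm([
  [-3.5, 0.5, -3, 0, 1],
  [-3.5, 0.5, -10, 0, 1],
  [-3.5, 0.5, -18, 0, 1],
  [-3.5, 0.5, -24, 0, 1],
  [-3.5, 0.5, -27, 0, 1],
  [-3.5, 0.5, -28.5, 0, 1],
  [-3.5, 0.5, -28.5, 0, 1],
  [-3.5, 0.5, -28.5, 0, 1],
])

```text
t: 31.88
ee_pos: [429.6, -198.0, 51.5]
orientation: [1.323, 1.117, -1.325]
ft_force: [-1.0, 1.1, 2.5]
width: 55.2
```

At floor height (44.5+7) with light contact. Press slightly, then release.

Call:
move_arm([
  [0, 0, -0.7, 0, 1],
  [0, 0, -0.7, 0, 1],
  [0, 0, 0, 0, -0.5],
  [0, 0, 0, 0, -0.5],
  [0, 0, 0, 0, -0.5],
  [0, 0, 0, 0, -0.5],
  [0, 0, 40, 0, -0.5],
  [0, 0, 90, 0, -0.5],
  [0, 0, 150, 0, -0.5],
  [0, 0, 170, 0, -0.5],
  [0, 0, 170, 0, -0.5],
])

```text
t: 33.25
ee_pos: [430.5, -198.4, 223.0]
orientation: [1.324, 1.113, -1.323]
ft_force: [0.2, -0.0, -0.4]
width: 66.1
```

```bash
python3 - <<'E'
from h import *
o=ctrl.get_obs();im=get_image("wrist");cv2.imwrite("pics/w18.png",im)
s=get_image("scene");crop(s,290,150,120,110,5,"pics/s18.png")
print(o["ee_pos"],o["ft_force"],o["qpos"],o["width"])
E
```

```text
[ 430.52 -198.42  223.02] [ 0.18 -0.   -0.37] [-0.45  0.19  1.96 -0.01  0.97 -0.29] 66.05144180844583
```

View pics/w18.png

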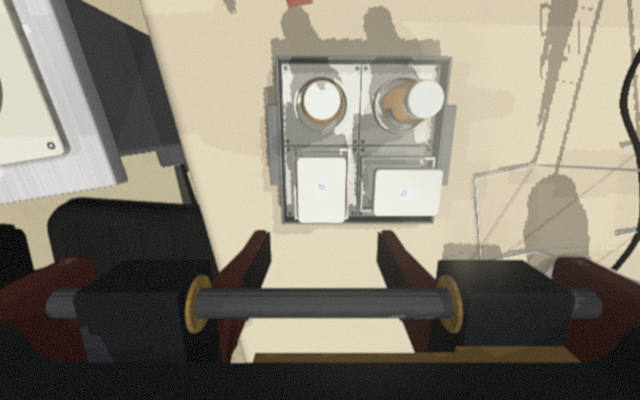

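View pics/s18.png

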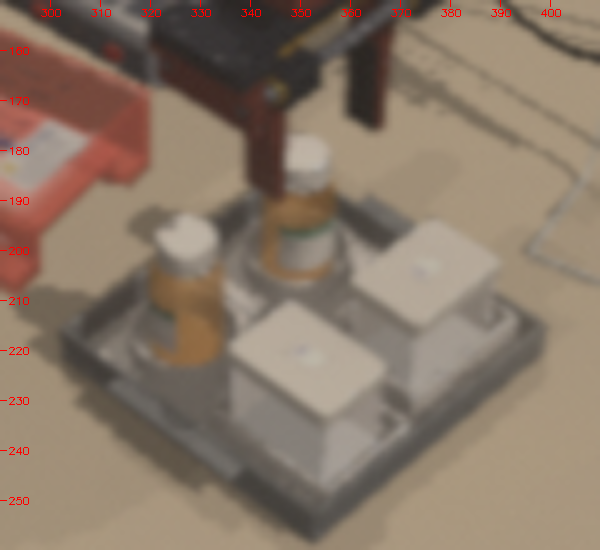

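```bash
python3 - <<'E'
from h import *
a=cv2.imread("pics/top0.png");b=get_image("top");cv2.imwrite("pics/t18.png",b)
for n,(x0,y0,w,h) in {"tall":(198,178,35,34),"tip":(430,140,50,45)}.items():
    print(n,cv2.absdiff(a[y0:y0+h,x0:x0+w],b[y0:y0+h,x0:x0+w]).mean())
cal=calibration("top")
x,y,t=488.2-5,-158.57,np.radians(-9.275);c,s=np.cos(t),np.sin(t)
crop(b,310,150,100,105,5,"pics/t18c.png")
E
```

```text
tall 4.508683473389356
tip 3.8185185185185184
```

View pics/t18.png

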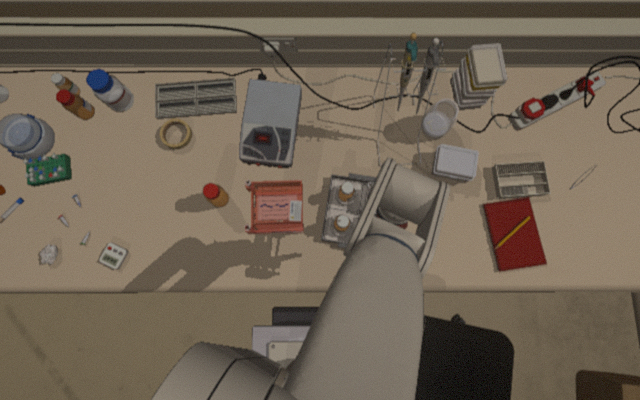

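The tall bottle (215,195) and tip box (455,160) are where they started, and all four items are in the caddy with the gripper clear. Handing in.

```bash
python3 - <<'E'
from workcell import ctrl
print(ctrl.close_job())
E
```

```text
the job is handed in; nothing more can be done
None
```

The caddy is packed and the job is handed in at about 33 s. Both small bottles stand in the round wells and both sample boxes in the pockets.

- **Seating:** For three items I pressed or felt the floor at the height expected for full depth: 17 N on bottle 2, 14 N on the far-pocket box, about 2.5 N on the near-pocket box. Bottle 1 was lowered to the same height without a force reading; I judged it from the pictures. The last wrist and scene views show all four upright and inside their rims.
- **Things that stay:** In the top view, the tall bottle and the tip box are where they started, with only small image differences. The gripper was clear of everything at the end.
- **Disagreement:** The top camera read x about 2–6 mm lower than the wrist camera. I used the wrist fit and checked each item over its slot in the wrist view. The two boxes were 3–4 mm off and were corrected before lowering.

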